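# Hang the cleaned dental parts basket to drain and prove it is held

## Task

Take the wire basket of crowns out of the ultrasonic cleaner by its handle and, keeping it level, hang it on the drain stand: bring the handle over the hook's tip and press the kink in its middle down past the red sprung keeper until it lies in the bottom of the hook and the keeper has snapped shut above it. Still holding it, tug straight down gently, with about 7 N of pull (the stand must never carry more than 15 N in all), and keep pulling for a second to be sure that it is held. Then let go and leave the basket hanging freely and still over the drip tray, with the plaster cast, the bur block and the paste jar left where they are.

Things in the scene. Friction and masses are not known exactly. Their poses are not given: they have to be found in the camera images.
- cleaner: ultrasonic cleaner, fixed, white housing with an open, drained steel tank; outside 120 (x) x 174 (y) x 110 mm high. Origin under its centre on the bench; z up; the tank is 96 (x) x 150 (y) mm inside, its floor 48 mm and its rim 110 mm above the bench
- basket: open steel wire basket, 68 (x) x 110 (y) x 44 mm high, 0.22 to 0.35 kg. Origin: centre of its underside, z up; starts in the tank. Rigid upright handle of 5 mm wire in its own y-z plane (x = 0): uprights at y = +-53 mm, flat shoulders at z = 130 mm, in the middle an upward kink 16 mm wide at the top, 28 mm at the foot. A blue round sleeve on each shoulder, 11 mm thick, 26 mm long, to hold it by
- kink (a point): centre of the handle wire at the top of the kink, basket frame (0, 0, 140) mm: the part that lies in the hook; axes as the basket's
- grip_left (a point): middle of one blue sleeve, basket frame (0, +28, 130) mm; the sleeve lies along the basket's y
- grip_right (a point): middle of the other blue sleeve, basket frame (0, -28, 130) mm; the sleeve lies along the basket's y
- stand: drain stand, fixed: drip tray 150 (x) x 130 (y) x 16 mm, post 16 mm thick, 217 mm high at x = +115 mm; on its collar (26 mm) a rigid hook of 8 mm bar reaches towards the stand's -x, in its x-z plane. Origin on the bench right under the hook's seat, z up. The collar is clamped at another height each time, not reported: the seated wire's centre is 171 to 208 mm above the bench; feel or look for it
- keeper (a joint): red sprung keeper, strip 43 x 9 x 3 mm; 0 rad shut, 0.75 fully down. Free end at stand x = -6.5 mm, 17 mm above the seated wire's centre, just inside the hook's tip (8 mm bar upright at x = -12 mm, top 27.5 mm above it); pivot at x = +34, 31 mm above it. Handle wire along the stand's y, coming down at x = -4 mm, pushes it open with 2 to 8 N; it snaps shut once the wire is some 8 mm above its seat
- cast: bystander: plaster dental cast, 58 x 64 x 33 mm, yellow base; origin under its centre
- bur_block: bystander: aluminium block with upright burs, 44 x 64 x 43 mm; origin under its centre
- paste_jar: bystander: white jar with red cap, 54 mm wide, 55 mm high; origin under its centre

How it is judged:
By the outcome, as a careful person would: the job done as asked, in the order asked, and still so for the second after the job is handed in, with the robot touching nothing.
It also fails if it takes over 64 s, if anything falls off the work surface, if the arm or the gripper's body presses on something with over 40 N, if the wrist force passes 120 N, or if a joint passes its speed limit or range.

## Robot

A 6-joint arm with a two-finger parallel gripper is mounted at the origin on the work surface. World frame = base frame: x ahead of the robot, y to its left, z up, the work surface at z = 0. Lengths are in m, angles in rad, forces in N, time in s.
With the tool pointing down it reaches from about 0.25 to 0.725 m from the base axis. Payload 9.7 kg.
Tool frame: the origin (TCP) lies on the centre line of the jaws, within the pads' length; the fingertips stand 17 mm ahead of it and the grasp point (between the pads) lies 2 mm behind it (ctrl.finger_overhang is the distance from the TCP to the fingertips, in m); x points along the fingers, z is the direction in which the jaws open and shut, and the axes are right-handed (so a half turn about x gives the same grasp; the last joint's range is limited). The gripper opens to 85 mm and grips with 20 to 120 N. Pads are 22 mm wide; open, the fingers measure 114 mm over their backs; the gripper's body (76 mm by 85 mm) begins 54 mm behind the grasp point. The pads swing forward as they close: fully open they stand 13 mm farther back than shut.
Start: joints at [1.142, 0.087, 0.176, 1.66, 0, 1.571], TCP at [0.229, 0.5, 0.248] pointing down, gripper open.
Joint ranges: [-3.13, 3.13], [-0.85, 1.81], [-1.15, 1.24], [-2.2, 2.28], [-1.44, 1.52], [-3.14, 3.14]. Speed limits (rad/s): [2.22, 2.22, 2.57, 3.14, 3.14, 3.14].

## Interface

Orientations are given as a rotation vector (axis times angle).
In Python, from workcell import ctrl, cams gives the robot as it stands.
- The arm moves only by the tool move_arm, never from a script. Its argument "plan" is text: rows parted by semicolons, each of 7 numbers parted by spaces: the finger opening in cm, from 0 to 8.54, then the shift along the tool's x, y, z in cm, then the turn, a rotation vector about the tool's x, y, z in rad. A call has 1 to 12 rows; each row shifts and turns the pose as measured when the row begins, along the tool's axes as they then stand; what a row does not reach is not made up. A row lasts 1/10 s, in which the tool goes at most 50 mm and 8.59 degrees, less where a joint would pass 70% of its speed; a pose out of reach is approached as far as the arm can. A call is refused whole if a number of a shift passes 5 or a number of a turn 0.15, either way. A call with a gripper value outside its range is refused whole. The fingers move at their own pace and stop on an object; "newtons" is the grip in N (left out, the last holds). Time passes only in rows, so rows that do not move let the fingers close. It gives the time, the measured TCP pose, the force and the opening at its end, in the units of the state.
- ctrl.observe(): the state, without advancing time (a new reading comes with each control period).
- cams.read_camera(name): name is "scene" or "side" or "wrist"; returns a dict with "pixels" (384x512x3 uint8, red, green, blue), "fx", "fy", "cx", "cy" (pixels), "extrinsics" (4x4, takes a point from camera to world coordinates); the wrist camera has in their place "T_tool_cam" (4x4, takes a point from camera to tool coordinates, whose origin is the TCP and whose axes are the tool frame's). Camera axes: x right, y down, z forward; pixel columns grow to the right and rows downward; lengths in m; the calibration is good to about 2 mm. A picture is of the moment at which its call begins: read the wrist's pose just before it. There is no depth.
- ctrl.hand_in(): hands the job in, once; it reports no verdict.
The state is a dict: "clock": time; "qpos": joint angles; "qvel": joint speeds; "joint_torque": joint torques, N m; "position": TCP position; "ee_rot": TCP orientation; "contact_force": force on the tool from outside, world axes, zero at the start; "wrist_torque": the same for the moment, N m; "width": opening from 0.0 (shut) to 1.0 (fully open).
Only numpy, scipy, OpenCV 4.12 (cv2) and the standard library are available. Lean on these libraries where they do the work, as an engineer would, in place of code of your own. Each camera call takes 0.05 s, during which the arm holds its last target. There are 200 camera calls.

## Working session

There is one attempt and no reset: what is moved stays moved. The work goes in short steps, Python scripts to look and compute and a tool call to move; the robot and the scene stay as the last step left them, time stands still between calls to the robot, and variables do not carry over. Pictures are saved under pics/ and viewed, about 8 in all and at most 12, crops included, and the job is handed in when it is done.

Besides the shell and the picture viewer there is one more tool, called after "Request:" as name(argument=value, ...), one argument or row to a line, values as JSON. move_arm: Moves the arm, as the interface text tells. Its arguments: {"type":"object","properties":{"plan":{"type":"string"},"newtons":{"type":"number"}},"required":["plan"]}

```bash
mkdir -p pics; ls; cat > h.py <<'E'
import numpy as np, cv2
from scipy.spatial.transform import Rotation as R
from workcell import ctrl, cams
def shot(n,f=None):
    s=ctrl.observe(); c=cams.read_camera(n); p=c["pixels"]
    if n=="wrist":
        T=np.eye(4); T[:3,:3]=R.from_rotvec(s["ee_rot"]).as_matrix(); T[:3,3]=s["position"]; E=T@np.array(c["T_tool_cam"])
    else: E=np.array(c["extrinsics"])
    if f: cv2.imwrite("pics/"+f,cv2.cvtColor(p,cv2.COLOR_RGB2BGR))
    return p,c,E
def ray(c,E,u,v):
    d=E[:3,:3]@np.array([(u-c["cx"])/c["fx"],(v-c["cy"])/c["fy"],1]); return E[:3,3],d/np.linalg.norm(d)
def onz(c,E,u,v,z):
    o,d=ray(c,E,u,v); return o+d*(z-o[2])/d[2]
def tri(rays):
    A=sum(np.eye(3)-np.outer(d,d) for o,d in rays); b=sum((np.eye(3)-np.outer(d,d))@o for o,d in rays); return np.linalg.solve(A,b)
def proj(c,E,P):
    q=np.linalg.inv(E)@np.append(P,1); return c["fx"]*q[0]/q[2]+c["cx"],c["fy"]*q[1]/q[2]+c["cy"]
def blobs(p,col,mn=15):
    h=cv2.cvtColor(p,cv2.COLOR_RGB2HSV); H,S,V=cv2.split(h)
    m={"red":((H<8)|(H>172))&(S>130)&(V>70),"blue":(H>95)&(H<130)&(S>110)&(V>50)}[col].astype(np.uint8)
    n,l,st,ce=cv2.connectedComponentsWithStats(m)
    return [(st[i].tolist(),ce[i].round(1).tolist()) for i in range(1,n) if st[i][4]>=mn]
E
python3 - <<'E'
from h import *
s=ctrl.observe(); print(s)
ims=[]
for n in ("scene","side"):
    p,c,E=shot(n,n+"0.png"); print(n,c["fx"],c["cx"],c["cy"],E.round(3).tolist())
    for k in("red","blue"): print(k,blobs(p,k))
E
```

```text
pics
{'clock': 0.0, 'qpos': array([ 1.14201612e+00,  8.74371549e-02,  1.75121632e-01,  1.65978277e+00,
       -1.46335091e-05,  1.57079157e+00]), 'qvel': array([ 3.80928854e-04,  1.15379206e-03,  3.44761125e-04, -3.83607112e-05,
        1.88221728e-04, -4.47397777e-04]), 'joint_torque': array([ 1.35400926e-03, -5.20389855e+01,  4.64802897e+01,  1.63080404e-02,
        1.20186887e-04, -2.44493680e-05]), 'position': array([0.22858699, 0.50002173, 0.24758923]), 'ee_rot': array([-0.88855942,  1.38317557,  0.88738309]), 'contact_force': array([0.51291897, 0.18396021, 0.52076624]), 'wrist_torque': array([-0.01431442,  0.04161986,  0.02518081]), 'width': 0.9998479799866428}
scene 395.550460449089 254.85834584487654 189.39493106396924 [[0.002, 0.733, -0.681, 1.215], [1.0, 0.012, 0.016, -0.037], [0.02, -0.681, -0.732, 0.86], [0.0, 0.0, 0.0, 1.0]]
red [([444, 136, 60, 48, 770], [471.4, 165.4]), ([480, 140, 20, 34, 49], [491.8, 154.9]), ([143, 171, 5, 9, 30], [145.5, 175.2]), ([0, 243, 40, 76, 1307], [13.0, 281.5]), ([259, 258, 20, 17, 272], [268.5, 265.9])]
blue [([359, 159, 10, 3, 16], [363.2, 159.8]), ([382, 159, 8, 2, 16], [385.5, 159.5]), ([366, 205, 27, 1, 27], [379.0, 205.0])]
side 386.77747099159365 255.02590956571387 190.5086130024567 [[0.998, -0.036, 0.047, 0.525], [-0.059, -0.702, 0.71, -0.598], [0.007, -0.712, -0.703, 0.73], [0.0, 0.0, 0.0, 1.0]]
red [([137, 73, 64, 23, 429], [173.0, 86.9]), ([178, 75, 16, 1, 16], [185.5, 75.0]), ([164, 82, 4, 6, 18], [165.7, 84.8]), ([306, 204, 20, 15, 236], [315.5, 210.9]), ([262, 271, 26, 15, 151], [274.6, 277.8])]
blue [([212, 108, 5, 7, 26], [214.2, 110.9])]
```

View pics/scene0.png

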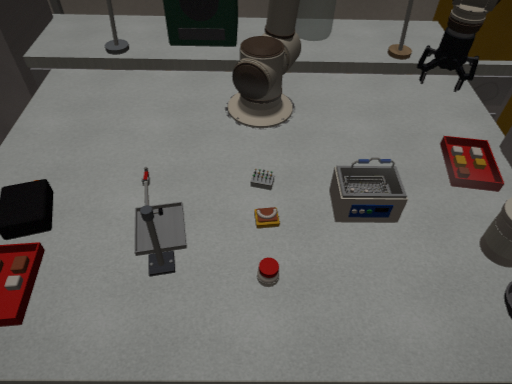

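View pics/side0.png

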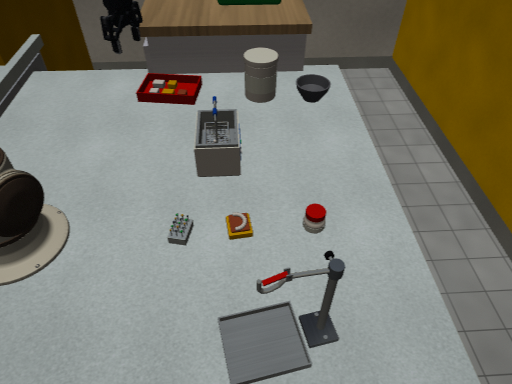

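Scene: cleaner around (367,192) with the blue sleeves at (363,160) and (385,160), stand hook at (146,178), post foot at (161,262). Side: sleeves at (214,100–115), hook at (262,285), post top at (337,268). Zooming for exact pixels.

```bash
python3 - <<'E'
import cv2,numpy as np
a=cv2.imread("pics/scene0.png");b=cv2.imread("pics/side0.png")
def cr(i,u,v,w,h,k): return cv2.resize(i[v:v+h,u:u+w],None,fx=k,fy=k,interpolation=cv2.INTER_CUBIC)
top=np.hstack([cr(a,325,150,80,60,5),cr(b,185,90,80,60,5)])
bot=np.hstack([cr(a,125,160,80,60,5),cr(b,250,245,100,75,4)])
cv2.imwrite("pics/m1.png",np.vstack([top,bot]))
E
```

```text
(no output)
```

View pics/m1.png

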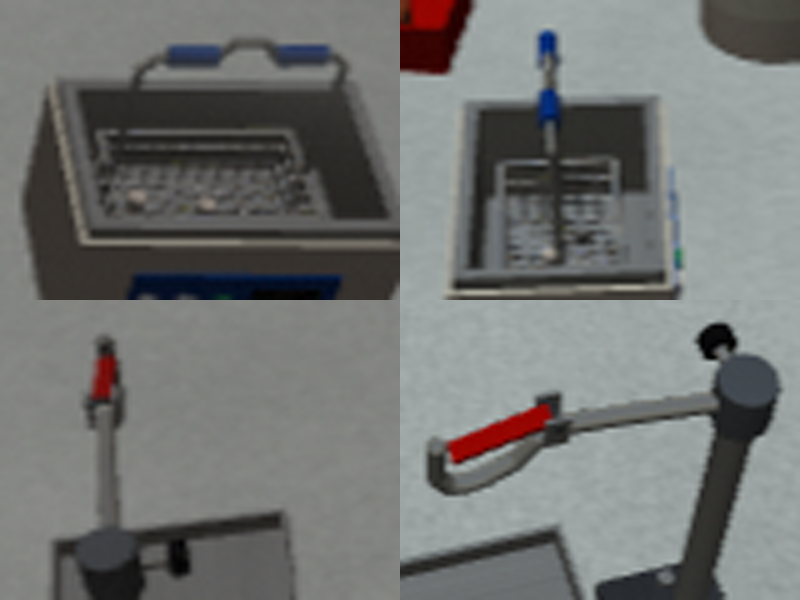

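```bash
python3 - <<'E'
from h import *
_,a,A=shot("scene");_,b,B=shot("side")
pt={"gl":((385,160.2),(214,98.6)),"gr":((363.4,160.6),(214.4,110.8)),"tip":((145.4,168.2),(259.3,280.7)),"pivot":((145.6,180),(287.5,273.4)),"posttop":((146,207.5),(336,261.5))}
P={}
for k,(u,v) in pt.items():
    r=[ray(a,A,*u),ray(b,B,*v)]; P[k]=tri(r); print(k,P[k].round(4),[np.round(np.linalg.norm(np.cross(P[k]-o,d)),4) for o,d in r])
for k,i,j in(("handle","gr","gl"),("hook","tip","pivot"),("hookpost","tip","posttop")):
    d=P[j]-P[i]; print(k,np.linalg.norm(d).round(4),np.degrees(np.arctan2(d[1],d[0])).round(1))
s=ctrl.observe();print(s["position"],R.from_rotvec(s["ee_rot"]).as_matrix().round(3))
# tray corners scene on z=.016
for u in((135.5,206),(183,203),(186,247),(136,252)): print(onz(a,A,*u,.016).round(3))
E
```

```text
gl [0.474  0.3098 0.1799] [np.float64(0.001), np.float64(0.001)]
gr [0.4756 0.2543 0.1784] [np.float64(0.0005), np.float64(0.0005)]
tip [ 0.5548 -0.2765  0.2181] [np.float64(0.0005), np.float64(0.0005)]
pivot [ 0.598  -0.2679  0.2226] [np.float64(0.0005), np.float64(0.0005)]
posttop [ 0.6776 -0.2514  0.2229] [np.float64(0.0006), np.float64(0.0006)]
handle 0.0555 91.6
hook 0.0443 11.2
hookpost 0.1254 11.5
[0.22862433 0.50010677 0.24785085] [[-0.    -0.909  0.416]
 [-0.001  0.416  0.909]
 [-1.    -0.    -0.001]]
[ 0.499 -0.351  0.016]
[ 0.486 -0.221  0.016]
[ 0.634 -0.195  0.016]
[ 0.651 -0.319  0.016]
```

Request:
move_arm(
  plan="8.5 0 0 0 0.139 0 0;8.5 0 0 0 0.139 0 0;8.5 0 0 0 0.139 0 0;8.5 0 0 0 0.139 0 0;8.5 0 0 0 0.139 0 0;8.5 0 0 0 0.139 0 0;8.5 0 0 0 0.139 0 0;8.5 0 0 0 0.139 0 0;8.5 0 -2.5 3 0 0 0;8.5 0 -2.5 3 0 0 0;8.5 0 -2.5 3 0 0 0;8.5 0 -2.5 3 0 0 0",
  newtons=100,
)

```text
clock: 1.4
position: [0.3469, 0.3973, 0.2447]
ee_rot: [0.005, 1.574, -0.013]
contact_force: [-0.3, 0.8, 0.3]
width: 0.997
```

```bash
python3 - <<'E'
from h import *
s=ctrl.observe();print(s["position"],R.from_rotvec(s["ee_rot"]).as_matrix().round(3),s["clock"])
E
```

```text
[0.34688017 0.39729084 0.24465678] [[-0.003  0.012  1.   ]
 [-0.005  1.    -0.012]
 [-1.    -0.005 -0.003]] 1.4
```

Request:
move_arm(
  plan="8.5 -0.1 -1.8 2.6 0 0 0;8.5 -0.1 -1.8 2.6 0 0 0;8.5 -0.1 -1.8 2.6 0 0 0;8.5 -0.1 -1.8 2.6 0 0 0;8.5 -0.1 -1.5 2.4 0 0 0;8.5 0 0 0 0 0 0",
)

```text
clock: 2.0
position: [0.4811, 0.3009, 0.2486]
ee_rot: [0.008, 1.575, -0.018]
contact_force: [-0.3, 0.4, -0.2]
width: 0.997
```

```bash
python3 - <<'E'
from h import *
s=ctrl.observe();print(s["position"],s["ee_rot"])
p,c,E=shot("wrist","w1.png"); print(np.array(c["T_tool_cam"]).round(3).tolist(),E.round(3).tolist(),c["fx"],c["cx"],c["cy"])
for st,ce in blobs(p,"blue",60): print(st,ce,onz(c,E,*ce,.178).round(4))
for k in range(0): pass
print([proj(c,E,q) for q in ((.475,.310,.178),(.475,.254,.178))])
E
```

```text
[0.48107022 0.30085323 0.24864174] [ 0.00773231  1.57481546 -0.01768166]
[[-0.0, -0.269, 0.963, -0.124], [-0.0, -0.963, -0.269, 0.07], [1.0, -0.0, 0.0, -0.0], [0.0, 0.0, 0.0, 1.0]] [[1.0, -0.015, -0.008, 0.483], [-0.016, -0.961, -0.275, 0.371], [-0.004, 0.275, -0.961, 0.373], [0.0, 0.0, 0.0, 1.0]] 269.98222868976643 253.142308847526 196.76693338923235
[236, 187, 15, 35, 443] [243.3, 203.8] [0.4735 0.3103 0.178 ]
[240, 255, 15, 31, 374] [247.2, 269.4] [0.4752 0.2545 0.178 ]
[(np.float64(245.3169042586274), np.float64(204.2015771319121)), (np.float64(246.99257603466498), np.float64(269.8960377814386))]
```

View pics/w1.png

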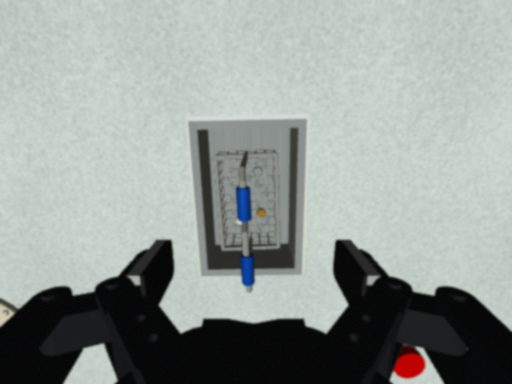

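Request:
move_arm(
  plan="8.5 0 0.94 -0.75 -0.046 0 0;8.5 0 0 0 0 0 0;8.5 1.8 0 0 0 0 0;8.5 1.6 0 0 0 0 0;5 1.6 0 0 0 0 0;5 1.2 0 0 0 0 0;5 0 0 0 0 0 0",
)

```text
clock: 2.75
position: [0.466, 0.317, 0.1856]
ee_rot: [-0.039, 1.575, 0.032]
contact_force: [-0.2, -0.8, 0.7]
width: 0.59
```

```bash
python3 - <<'E'
from h import *
s=ctrl.observe();print(s["position"],R.from_rotvec(s["ee_rot"]).as_matrix().round(4).tolist())
p,c,E=shot("wrist","w2.png")
for st,ce in blobs(p,"blue",60): print(st,ce,onz(c,E,*ce,.178).round(4))
E
```

```text
[0.46599918 0.31698392 0.1855767 ] [[-0.004, -0.0452, 0.999], [-0.0044, 0.999, 0.0452], [-1.0, -0.0042, -0.0042]]
[256, 244, 20, 48, 838] [265.8, 268.1] [0.4733 0.3096 0.178 ]
```

Request:
move_arm(
  plan="5 0.3 -0.73 0.72 0.014 0 0;5 0 0 0 0 0 0;5 0 0 0 0 0 0",
)

```text
clock: 3.1
position: [0.4747, 0.3103, 0.1856]
ee_rot: [-0.026, 1.571, 0.022]
contact_force: [0.4, 0.3, 0.2]
width: 0.586
```

```bash
python3 - <<'E'
from h import *
s=ctrl.observe();print(s["position"],R.from_rotvec(s["ee_rot"]).as_matrix().round(4).tolist())
p,c,E=shot("wrist","w3.png")
for st,ce in blobs(p,"blue",60): print(st,ce,onz(c,E,*ce,.178).round(4))
E
```

```text
[0.47470166 0.31029154 0.1855865 ] [[-0.0007, -0.0307, 0.9995], [-0.0023, 0.9995, 0.0307], [-1.0, -0.0022, -0.0007]]
[241, 232, 20, 49, 868] [250.7, 256.1] [0.4734 0.3098 0.178 ]
```

Request:
move_arm(
  plan="5 0.4 0 -0.1 0 0 0;5 0 0 0 0 0 0;3 0 0 0 0 0 0;0 0 0 0 0 0 0;0 0 0 0 0 0 0;0 0 0 0 0 0 0;0 0 0 0 0 0 0;0 0 0 0 0 0 0;0 0 0 0 0 0 0;0 0 0 0 0 0 0",
  newtons=100,
)

```text
clock: 4.15
position: [0.4738, 0.3103, 0.1821]
ee_rot: [-0.025, 1.571, 0.023]
contact_force: [0.0, 0.5, 0.2]
width: 0.085
```

Request:
move_arm(
  plan="0 0 0 0 0 0 0;0 0 0 0 0 0 0;0 -0.5 0 0 0 0 0;0 -1 0 0 0 0 0;0 -1.5 0 0 0 0 0;0 0 0 0 0 0 0;0 0 0 0 0 0 0",
)

```text
clock: 4.85
position: [0.4735, 0.3102, 0.2134]
ee_rot: [-0.026, 1.572, 0.022]
contact_force: [0.3, 0.5, -2.4]
width: 0.088
```

```bash
python3 - <<'E'
from h import *
s=ctrl.observe();print({k:np.round(s[k],3) for k in("position","ee_rot","contact_force","wrist_torque","width")})
p,c,E=shot("wrist"); 
q,_,_=shot("side"); 
z=cv2.resize(q[70:190,150:270],(384,384),interpolation=cv2.INTER_CUBIC)
cv2.imwrite("pics/m2.png",cv2.cvtColor(np.hstack([p[:,100:450],z]),cv2.COLOR_RGB2BGR))
E
```

```text
{'position': array([0.474, 0.31 , 0.213]), 'ee_rot': array([-0.026,  1.572,  0.022]), 'contact_force': array([ 0.285,  0.452, -2.376]), 'wrist_torque': array([0.089, 0.027, 0.009]), 'width': np.float64(0.088)}
```

View pics/m2.png

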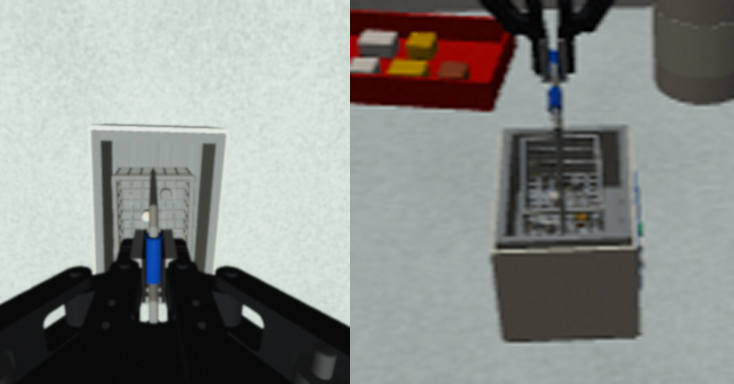

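Sleeve is gripped at the jaw centre and the basket rises level (2.4 N). Lifting clear and carrying across.

Request:
move_arm(
  plan="0 -1.5 0 0 0 0 0;0 -2 0 0 0 0 0;0 -2 0 0 0 0 0;0 -0.5 -0.5 0 0 0 0;0 0 -2 0 0 0 0;0 0 -3 0 0 0 0;0 0 -4 0.1 0 0 0;0 0 -4 0.1 0 0 0;0 0 -4 0.1 0 0 0;0 0 -4 0.1 0 0 0;0 0 -4 0.1 0 0 0;0 0 -4 0.1 0 0 0",
)

```text
clock: 6.15
position: [0.4865, 0.007, 0.2643]
ee_rot: [-0.036, 1.584, 0.025]
contact_force: [0.9, 0.5, -2.7]
width: 0.086
```

Request:
move_arm(
  plan="0 0 -4 0.1 0 0 0;0 0 -4 0.1 0 0 0;0 0 -4 0.1 0 0 0;0 0 -4 0.1 0 0 0;0 0 -4 0.1 0 0 0;0 0 -3 0.1 0 0 0;0 0 -2 0 0 0 0;0 0 -1 0 0 0 0;0 0 0 0 -0.05 0 0;0 0 0 0 -0.1 0 0;0 0 0 0 -0.02 0 0;0 0 0 0 0 0 0",
)

```text
clock: 7.35
position: [0.4958, -0.2694, 0.2532]
ee_rot: [-0.162, 1.591, 0.161]
contact_force: [0.3, 0.6, -2.4]
width: 0.088
```

```bash
python3 - <<'E'
from h import *
s=ctrl.observe();print({k:np.round(s[k],4) for k in("clock","position","contact_force","wrist_torque","width")},R.from_rotvec(s["ee_rot"]).as_matrix().round(4).tolist())
E
```

```text
{'clock': np.float64(7.35), 'position': array([ 0.4958, -0.2694,  0.2532]), 'contact_force': array([ 0.2875,  0.5548, -2.3745]), 'wrist_torque': array([ 0.0714, -0.0434, -0.0438]), 'width': np.float64(0.0876)} [[-0.0263, -0.2035, 0.9787], [-0.0027, 0.9791, 0.2035], [-0.9996, 0.0027, -0.0263]]
```

Request:
move_arm(
  plan="0 0 0 0 0.004 -0.027 -0.003;0 0 0 0 0 0 0;0 0 0 0 0 0 0",
)

```text
clock: 7.65
position: [0.4957, -0.2685, 0.253]
ee_rot: [-0.155, 1.562, 0.155]
contact_force: [0.1, -0.7, -1.9]
width: 0.089
```

```bash
python3 - <<'E'
from h import *
s=ctrl.observe();print({k:np.round(s[k],4) for k in("clock","position","contact_force")},R.from_rotvec(s["ee_rot"]).as_matrix().round(4).tolist())
p,c,E=shot("wrist","w4.png"); q,_,_=shot("side","s4.png"); a,_,_=shot("scene","a4.png")
f=lambda q,u,v,w,h:cv2.resize(q[v:v+h,u:u+w],(400,300),interpolation=cv2.INTER_CUBIC)
m=np.vstack([np.hstack([cv2.resize(p,(400,300)),f(q,225,220,133,100)]),np.hstack([f(a,115,130,80,60),f(q,235,245,80,60)])])
cv2.imwrite("pics/m3.png",cv2.cvtColor(m,cv2.COLOR_RGB2BGR))
E
```

```text
{'clock': np.float64(7.65), 'position': array([ 0.4957, -0.2685,  0.253 ]), 'contact_force': array([ 0.1164, -0.7491, -1.8729])} [[0.0031, -0.1962, 0.9806], [0.0002, 0.9806, 0.1962], [-1.0, -0.0004, 0.0031]]
```

View pics/m3.png

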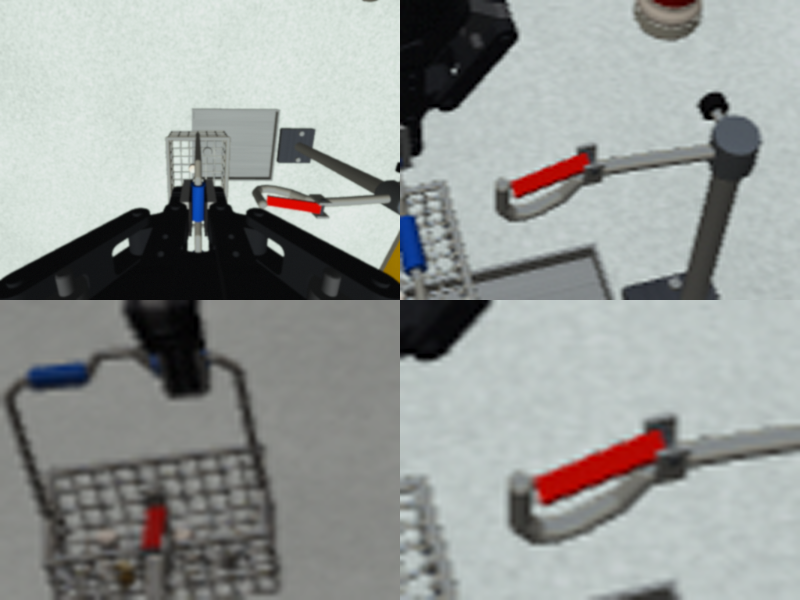

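Side: tip top at ≈(259.5,280.5), red strip (262–287). Wrist: red keeper at ≈(343–412, 256–268), sleeve (253,256). Scene: basket is upright and level, kink above. Triangulating the keeper ends from all three views.

```bash
cat > k.py <<'E'
from h import *
def ends(p,box):
    h=cv2.cvtColor(p,cv2.COLOR_RGB2HSV);H,S,V=cv2.split(h)
    m=(((H<8)|(H>172))&(S>130)&(V>60)).astype(np.uint8); k=np.zeros_like(m);u,v,w,hh=box;k[v:v+hh,u:u+w]=1;m*=k
    y,x=np.nonzero(m);pts=np.c_[x,y].astype(float);c=pts.mean(0);d=np.linalg.svd(pts-c,full_matrices=False)[2][0]
    t=(pts-c)@d;return c,c+d*(t.min()-.5),c+d*(t.max()+.5),len(pts)
if __name__=="__main__":
    V=[]
    for n,b in(("wrist",(300,220,140,80)),("side",(250,240,70,60)),("scene",(125,155,45,35))):
        p,c,E=shot(n);r=ends(p,b);e=sorted(r[1:3],key=lambda q:q[0] if n!="scene" else q[1]);print(n,r[3],np.round(e,1).tolist());V.append((n,c,E,[e[0],e[1],r[0]]))
    for i,l in enumerate(("free","piv","mid")):
        for sel in((0,1),(1,2),(0,1,2)):
            rs=[ray(V[j][1],V[j][2],*V[j][3][i]) for j in sel];P=tri(rs)
            print(l,sel,P.round(4),[round(1e3*np.linalg.norm(np.cross(P-o,d)),1) for o,d in rs])
E
python3 k.py
```

```text
wrist 888 [[340.6, 255.5], [411.0, 267.1]]
side 154 [[261.7, 283.2], [288.1, 272.3]]
scene 33 [[146.0, 170.3], [144.6, 179.6]]
free (0, 1) [ 0.5586 -0.2754  0.21  ] [np.float64(0.3), np.float64(0.3)]
free (1, 2) [ 0.5577 -0.2764  0.2127] [np.float64(0.9), np.float64(0.9)]
free (0, 1, 2) [ 0.5578 -0.2756  0.2121] [np.float64(1.2), np.float64(1.1), np.float64(1.2)]
piv (0, 1) [ 0.5989 -0.2678  0.2244] [np.float64(0.3), np.float64(0.3)]
piv (1, 2) [ 0.5992 -0.2687  0.2257] [np.float64(0.3), np.float64(0.3)]
piv (0, 1, 2) [ 0.5988 -0.2684  0.2249] [np.float64(0.7), np.float64(0.4), np.float64(0.8)]
mid (0, 1) [ 0.5791 -0.2715  0.2177] [np.float64(0.7), np.float64(0.7)]
mid (1, 2) [ 0.5782 -0.2726  0.219 ] [np.float64(0.2), np.float64(0.2)]
mid (0, 1, 2) [ 0.5787 -0.2719  0.2189] [np.float64(1.2), np.float64(0.7), np.float64(0.7)]
```

Request:
move_arm(
  plan="0 1 0.2 0.3 0 0 0;0 1 0.3 1 0 0 0;0 0 0.2 1.5 0 0 0;0 0 0.1 1.5 0 0 0;0 0 0 1 0 0 0;0 0 0 0.5 0 0 0;0 0 0 0 0 0 0;0 0 0 0 0 0 0",
)

```text
clock: 8.75
position: [0.5571, -0.2464, 0.2286]
ee_rot: [-0.155, 1.565, 0.158]
contact_force: [-0.1, -0.2, -2.4]
width: 0.086
```

```bash
python3 - <<'E'
from h import *
s=ctrl.observe();print({k:np.round(s[k],4) for k in("clock","position","contact_force")},R.from_rotvec(s["ee_rot"]).as_matrix().round(4).tolist())
p,c,E=shot("wrist","w5.png"); q,b,B=shot("side","s5.png"); a,_,_=shot("scene","a5.png")
print("side",blobs(q,"blue"),blobs(q,"red"))
print("wrist",blobs(p,"blue",40),blobs(p,"red",40))
f=lambda q,u,v,w,h:cv2.resize(q[v:v+h,u:u+w],(400,300),interpolation=cv2.INTER_CUBIC)
m=np.vstack([np.hstack([f(p,180,180,160,120),f(q,240,240,80,60)]),np.hstack([f(a,115,130,80,60),cv2.resize(q[200:300,220:353],(400,300))])])
cv2.imwrite("pics/m4.png",cv2.cvtColor(m,cv2.COLOR_RGB2BGR))
E
```

```text
{'clock': np.float64(8.75), 'position': array([ 0.5571, -0.2464,  0.2286]), 'contact_force': array([-0.0821, -0.1667, -2.4343])} [[0.0, -0.1981, 0.9802], [0.0017, 0.9802, 0.1981], [-1.0, 0.0017, 0.0004]]
side [([259, 255, 7, 16, 62], [261.2, 263.5]), ([265, 285, 11, 19, 121], [270.2, 293.6])] [([137, 73, 64, 23, 439], [173.0, 86.9]), ([177, 75, 17, 1, 17], [185.0, 75.0]), ([164, 82, 4, 6, 18], [165.7, 84.8]), ([306, 204, 20, 18, 262], [314.9, 211.6]), ([269, 271, 19, 12, 113], [277.9, 276.6]), ([262, 279, 4, 7, 23], [263.7, 282.2])]
wrist [([244, 234, 19, 50, 798], [253.0, 259.5])] [([245, 285, 5, 13, 56], [246.8, 290.8]), ([258, 287, 5, 14, 62], [259.8, 293.8])]
```

View pics/m4.png

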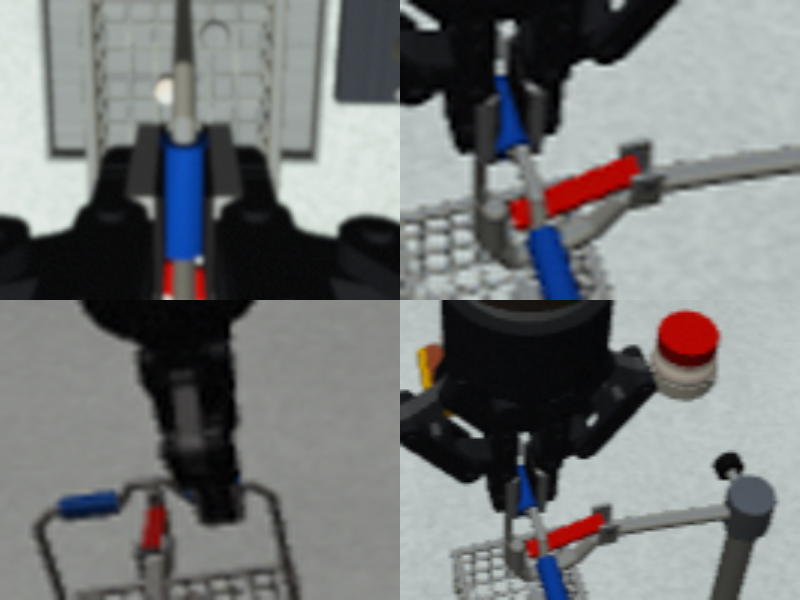

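Kink is above the hook and centred across it (scene). Checking sleeve/kink against the expected projection in the side view.

```bash
python3 - <<'E'
from h import *
q,b,B=shot("side");yh=np.array([-.198,.980,0]);T=np.array([.5571,-.2464,.2286])
for n,P in(("right",T-.056*yh-[0,0,.004]),("left",T-[0,0,.004]),("kink",T-.028*yh+[0,0,.006]),("seat",np.array([.5653,-.2744,.192])),("tiptop",np.array([.5653-.0118,-.2744-.0023,.2195]))): print(n,np.round(proj(b,B,P),1))
o,d=ray(b,B,270.2,293.6);P=o+d*((-.3013-o[1])/d[1]);print("right sleeve at y plane",P.round(4))
E
```

```text
right [269.8 292.8]
left [259.8 261.9]
kink [264.8 273.1]
seat [265.8 288.6]
tiptop [258.7 280.6]
right sleeve at y plane [ 0.5688 -0.3013  0.2222]
```

Request:
move_arm(
  plan="0 0 -0.1 -0.15 0 0 0;0 0.6 0 0 0 0 0;0 0.6 0 0 0 0 0;0 0.3 0 0 0 0 0;0 0 0 0 0 0 0",
)

```text
clock: 9.45
position: [0.5544, -0.2486, 0.213]
ee_rot: [-0.154, 1.564, 0.156]
contact_force: [0.3, 0.3, -2.4]
width: 0.088
```

Request:
move_arm(
  plan="0 0 0.08 0.13 0 0 0;0 0 0 0 0 0 0;0 0.3 0 0 0 0 0;0 0 0 0 0 0 0",
)

```text
clock: 9.85
position: [0.5559, -0.2475, 0.2104]
ee_rot: [-0.155, 1.563, 0.156]
contact_force: [-1.6, 0.3, -0.6]
width: 0.086
```

Request:
move_arm(
  plan="0 0.3 0 0 0 0 0;0 0 0 0 0 0 0",
)

```text
clock: 10.05
position: [0.5561, -0.2476, 0.2079]
ee_rot: [-0.155, 1.562, 0.155]
contact_force: [-1.4, 0.4, -0.4]
width: 0.086
```

Request:
move_arm(
  plan="0 0.3 0 0 0 0 0;0 0.3 0 0 0 0 0;0 0 0 0 0 0 0",
)

```text
clock: 10.35
position: [0.5565, -0.2477, 0.2022]
ee_rot: [-0.156, 1.561, 0.154]
contact_force: [-0.8, 0.1, 1.1]
width: 0.08
```

Request:
move_arm(
  plan="0 0.3 0 0 0 0 0;0 0 0 0 0 0 0",
)

```text
clock: 10.55
position: [0.5564, -0.2478, 0.1992]
ee_rot: [-0.156, 1.56, 0.154]
contact_force: [-1.8, -0.2, 1.2]
width: 0.083
```

Request:
move_arm(
  plan="0 0.3 0 0 0 0 0;0 0 0 0 0 0 0",
)

```text
clock: 10.75
position: [0.5559, -0.2478, 0.1954]
ee_rot: [-0.156, 1.562, 0.154]
contact_force: [0.5, -0.1, -3.0]
width: 0.091
```

Request:
move_arm(
  plan="0 0.3 0 0 0 0 0;0 0 0 0 0 0 0",
)

```text
clock: 10.95
position: [0.5559, -0.2476, 0.191]
ee_rot: [-0.155, 1.563, 0.155]
contact_force: [0.2, -1.2, -3.0]
width: 0.086
```

Keeper snapped (force dropped to free weight). Moving onto the seat centre, gently down.

Request:
move_arm(
  plan="0 0 0 0.3 0 0 0;0 0.15 0 0 0 0 0;0 0 0 0 0 0 0",
)

```text
clock: 11.25
position: [0.5594, -0.2469, 0.1894]
ee_rot: [-0.155, 1.562, 0.155]
contact_force: [-0.0, -0.3, -0.1]
width: 0.087
```

```bash
python3 - <<'E'
from h import *
s=ctrl.observe();print({k:np.round(s[k],4) for k in("clock","position","contact_force","wrist_torque","width")},R.from_rotvec(s["ee_rot"]).as_matrix().round(4).tolist())
q,b,B=shot("side","s6.png"); a,_,_=shot("scene","a6.png")
f=lambda q,u,v,w,h:cv2.resize(q[v:v+h,u:u+w],(400,300),interpolation=cv2.INTER_CUBIC)
m=np.hstack([f(a,115,130,80,60),f(q,240,250,80,60)])
cv2.imwrite("pics/m5.png",cv2.cvtColor(m,cv2.COLOR_RGB2BGR))
E
```

```text
{'clock': np.float64(11.25), 'position': array([ 0.5594, -0.2469,  0.1894]), 'contact_force': array([-0.001 , -0.3253, -0.0864]), 'wrist_torque': array([ 0.0203,  0.04  , -0.1362]), 'width': np.float64(0.0873)} [[0.0027, -0.1964, 0.9805], [0.0005, 0.9805, 0.1964], [-1.0, -0.0, 0.0028]]
```

View pics/m5.png

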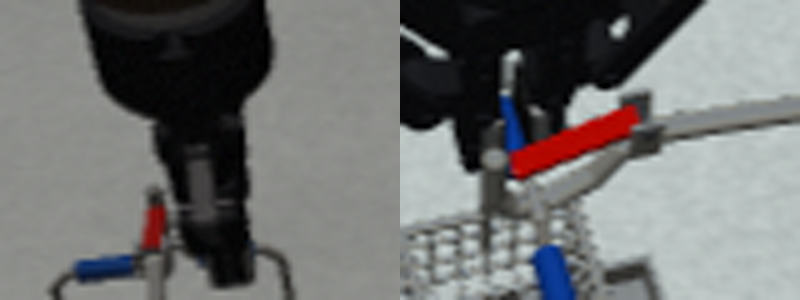

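Keeper (red, side crop (510–635,115–165)) is straight and shut above the wire, which lies in the bottom of the hook. Now the tug, in small steps.

Request:
move_arm(
  plan="0 0.1 0 0 0 0 0",
)

```text
clock: 11.45
position: [0.5595, -0.247, 0.189]
ee_rot: [-0.155, 1.562, 0.155]
contact_force: [0.2, 0.6, 3.9]
width: 0.085
```

Request:
move_arm(
  plan="0 0.1 0 0 0 0 0",
)

```text
clock: 11.55
position: [0.5596, -0.2471, 0.1887]
ee_rot: [-0.156, 1.561, 0.154]
contact_force: [-1.7, 0.6, 5.9]
width: 0.084
```

Request:
move_arm(
  plan="0 0 0 0 0 0 0",
)

```text
clock: 11.65
position: [0.5597, -0.2471, 0.1891]
ee_rot: [-0.156, 1.56, 0.154]
contact_force: [-0.8, 0.1, 1.7]
width: 0.084
```

Request:
move_arm(
  plan="0 0.11 0 0 0 0 0;0 0.11 0 0 0 0 0",
)

```text
clock: 11.85
position: [0.5599, -0.2474, 0.1883]
ee_rot: [-0.157, 1.558, 0.153]
contact_force: [-0.9, 1.3, 8.9]
width: 0.086
```

Request:
move_arm(
  plan="0 0.11 0 0 0 0 0",
)

```text
clock: 11.95
position: [0.56, -0.2475, 0.1882]
ee_rot: [-0.157, 1.557, 0.152]
contact_force: [-2.8, 2.3, 8.9]
width: 0.09
```

Request:
move_arm(
  plan="0 0.11 0 0 0 0 0",
)

```text
clock: 12.05
position: [0.5601, -0.2475, 0.1881]
ee_rot: [-0.158, 1.556, 0.152]
contact_force: [-3.2, 0.7, 9.2]
width: 0.086
```

Request:
move_arm(
  plan="0 0.08 0.03 -0.05 0 0.006 0",
)

```text
clock: 12.15
position: [0.5598, -0.2474, 0.1884]
ee_rot: [-0.159, 1.56, 0.15]
contact_force: [1.3, 0.6, 6.0]
width: 0.088
```

Request:
move_arm(
  plan="0 0.08 0.0 -0.03 0 0.004 0",
)

```text
clock: 12.25
position: [0.5597, -0.2475, 0.1884]
ee_rot: [-0.16, 1.563, 0.15]
contact_force: [-1.2, 1.3, 6.5]
width: 0.085
```

Request:
move_arm(
  plan="0 0.08 0.0 -0.02 0 0.002 0",
)

```text
clock: 12.35
position: [0.5598, -0.2475, 0.1884]
ee_rot: [-0.161, 1.564, 0.149]
contact_force: [-1.1, 2.0, 5.6]
width: 0.085
```

Request:
move_arm(
  plan="0 0.092 0.02 -0.01 0 0.001 0;0 0.092 0.02 -0.01 0 0.001 0;0 0.092 0.02 -0.01 0 0.001 0",
)

```text
clock: 12.65
position: [0.5599, -0.2475, 0.1883]
ee_rot: [-0.163, 1.564, 0.147]
contact_force: [-1.0, 1.2, 6.8]
width: 0.086
```

Request:
move_arm(
  plan="0 0.09 0.02 -0.01 0 0.001 0;0 0.09 0.02 -0.01 0 0.001 0;0 0.09 0.02 -0.01 0 0.001 0",
)

```text
clock: 12.95
position: [0.5599, -0.2474, 0.1882]
ee_rot: [-0.165, 1.563, 0.144]
contact_force: [-2.2, 0.4, 7.8]
width: 0.086
```

Request:
move_arm(
  plan="0 0.09 0.02 -0.01 0 0.001 0;0 0.09 0.02 -0.01 0 0.001 0;0 0.09 0.02 -0.01 0 0.001 0",
)

```text
clock: 13.25
position: [0.5599, -0.2474, 0.1881]
ee_rot: [-0.167, 1.563, 0.141]
contact_force: [-0.3, 1.3, 7.3]
width: 0.089
```

Request:
move_arm(
  plan="0 0.09 0.02 -0.01 0 0.001 0;0 0.09 0.02 -0.01 0 0.001 0;0 0.09 0.02 -0.01 0 0.001 0",
)

```text
clock: 13.55
position: [0.5599, -0.2475, 0.188]
ee_rot: [-0.169, 1.563, 0.139]
contact_force: [-1.3, 1.1, 6.6]
width: 0.087
```

```bash
python3 - <<'E'
from h import *
s=ctrl.observe();A=R.from_rotvec(s["ee_rot"]);print(A.as_matrix().round(3).tolist(),(A.inv()*R.from_rotvec([-.155,1.562,.155])).as_rotvec().round(4),s["wrist_torque"])
E
```

```text
[[0.005, -0.195, 0.981], [-0.019, 0.981, 0.195], [-1.0, -0.02, 0.001]] [-0.0012 -0.0025  0.0193] [-0.12402125  0.27502788  0.0357184 ]
```

Request:
move_arm(
  plan="0 0 0 0 0 0 0;0 0 0 0 0 0 0;0 0 0 0 0 0 0",
)

```text
clock: 13.85
position: [0.5599, -0.2475, 0.1885]
ee_rot: [-0.17, 1.562, 0.138]
contact_force: [-1.1, 0.4, 3.1]
width: 0.088
```

Request:
move_arm(
  plan="0 -0.04 0 0 0 0 0.01;0 0 0 0 0 0 0.008;0 0 0 0 0 0 0",
)

```text
clock: 14.15
position: [0.5598, -0.2475, 0.1889]
ee_rot: [-0.154, 1.564, 0.154]
contact_force: [-0.6, 0.8, 3.7]
width: 0.084
```

Request:
move_arm(
  plan="0 -0.06 0 0 0 0 0;0 -0.02 0 0 0 0 0;0 0 0 0 0 0 0",
)

```text
clock: 14.45
position: [0.5598, -0.2476, 0.1891]
ee_rot: [-0.154, 1.565, 0.154]
contact_force: [-0.7, -0.7, 2.9]
width: 0.087
```

Request:
move_arm(
  plan="0 -0.08 0 0 0 0 0;0 -0.03 0 0 0 0 0;0 0 0 0 0 0 0",
)

```text
clock: 14.75
position: [0.5596, -0.2475, 0.1893]
ee_rot: [-0.153, 1.566, 0.155]
contact_force: [-0.7, 0.3, 1.4]
width: 0.084
```

Nearly unloaded; opening gently.

Request:
move_arm(
  plan="1.3 -0.03 0 0 0 0 0;1.6 0 0 0 0 0 0;2 0 0 0 0 0 0;2.5 0 0 0 0 0 0;3 0 0 0 0 0 0;3.5 0 0 0 0 0 0;3.5 0 0 0 0 0 0;3.5 0 0 0 0 0 0",
  newtons=20,
)

```text
clock: 15.55
position: [0.5596, -0.2473, 0.1894]
ee_rot: [-0.153, 1.566, 0.155]
contact_force: [-0.0, -0.9, 0.2]
width: 0.409
```

```bash
python3 - <<'E'
from h import *
s=ctrl.observe();print({k:np.round(s[k],4) for k in("clock","position","contact_force","width")})
p,c,E=shot("wrist"); q,b,B=shot("side"); a,_,_=shot("scene")
f=lambda q,u,v,w,h:cv2.resize(q[v:v+h,u:u+w],(400,300),interpolation=cv2.INTER_CUBIC)
m=np.vstack([np.hstack([f(a,115,145,80,60),f(q,240,250,80,60)]),np.hstack([f(p,180,180,160,120),cv2.resize(q[200:350,200:400],(400,300))])])
cv2.imwrite("pics/m6.png",cv2.cvtColor(m,cv2.COLOR_RGB2BGR))
E
```

```text
{'clock': np.float64(15.55), 'position': array([ 0.5596, -0.2473,  0.1894]), 'contact_force': array([-0.0413, -0.9207,  0.2225]), 'width': np.float64(0.4088)}
```

View pics/m6.png

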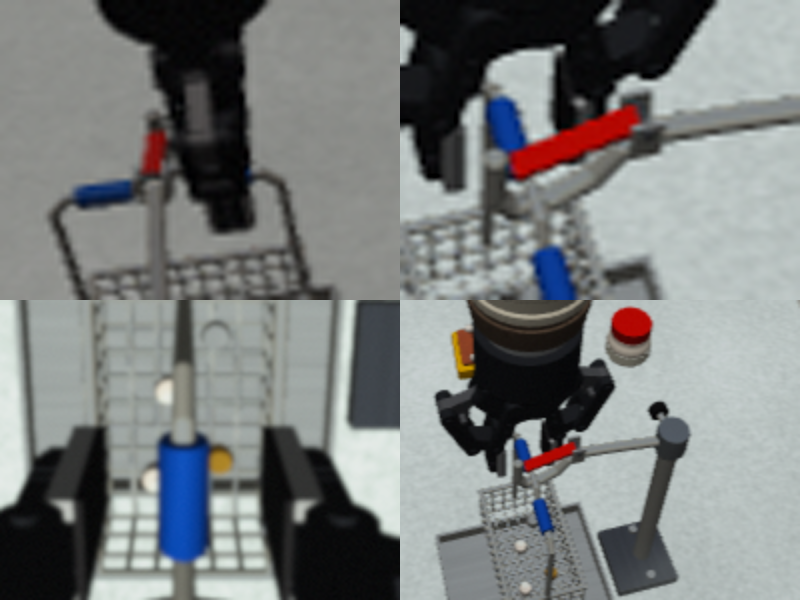

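Jaws clear on both sides of the sleeve, basket hanging, keeper shut. Retracting straight up.

Request:
move_arm(
  plan="3.5 -0.5 0 0 0 0 0;3.5 -1 0 0 0 0 0;3.5 -2 0 0 0 0 0;3.5 -3 0 0 0 0 0;3.5 -3 0 0 0 0 0;3.5 -3 0 0 0 0 0;3.5 -2 1 -1 0 0 0;3.5 0 3 -2 0 0 0;3.5 0 3 -2 0 0 0;3.5 0 2 -1 0 0 0;3.5 0 0 0 0 0 0;3.5 0 0 0 0 0 0",
)

```text
clock: 16.9
position: [0.4804, -0.1687, 0.349]
ee_rot: [-0.155, 1.559, 0.152]
contact_force: [-0.2, -0.2, 0.7]
width: 0.41
```

Request:
move_arm(
  plan="3.5 0 0 0 0 0 0;3.5 0 0 0 0 0 0;3.5 0 0 0 0 0 0;3.5 0 0 0 0 0 0;3.5 0 0 0 0 0 0;3.5 0 0 0 0 0 0;3.5 0 0 0 0 0 0;3.5 0 0 0 0 0 0;3.5 0 0 0 0 0 0;3.5 0 0 0 0 0 0;3.5 0 0 0 0 0 0;3.5 0 0 0 0 0 0",
)

```text
clock: 18.1
position: [0.4822, -0.1708, 0.3478]
ee_rot: [-0.153, 1.561, 0.151]
contact_force: [-1.0, 0.7, 1.1]
width: 0.41
```

```bash
python3 - <<'E'
from h import *
s=ctrl.observe();print({k:np.round(s[k],4) for k in("clock","position","contact_force","width")})
q,b,B=shot("side"); a,_,_=shot("scene")
q2,_,_=shot("side"); print("motion",np.abs(q[240:350,200:400].astype(int)-q2[240:350,200:400]).max())
q0=cv2.cvtColor(cv2.imread("pics/side0.png"),cv2.COLOR_BGR2RGB); print("jar",[x for x in blobs(q0,"red") if 200<x[0][1]<220],[x for x in blobs(q,"red") if 200<x[0][1]<220])
f=lambda q,u,v,w,h:cv2.resize(q[v:v+h,u:u+w],(400,300),interpolation=cv2.INTER_CUBIC)
m=np.vstack([np.hstack([f(a,115,150,80,60),f(q,240,250,80,60)]),np.hstack([f(a,110,130,200,150),f(q,150,195,200,150)])])
cv2.imwrite("pics/m7.png",cv2.cvtColor(m,cv2.COLOR_RGB2BGR))
E
```

```text
{'clock': np.float64(18.1), 'position': array([ 0.4822, -0.1708,  0.3478]), 'contact_force': array([-0.9913,  0.7257,  1.1313]), 'width': np.float64(0.4098)}
motion 5
jar [([306, 204, 20, 15, 236], [315.5, 210.9])] [([306, 204, 20, 15, 237], [315.4, 210.9])]
```

View pics/m7.png

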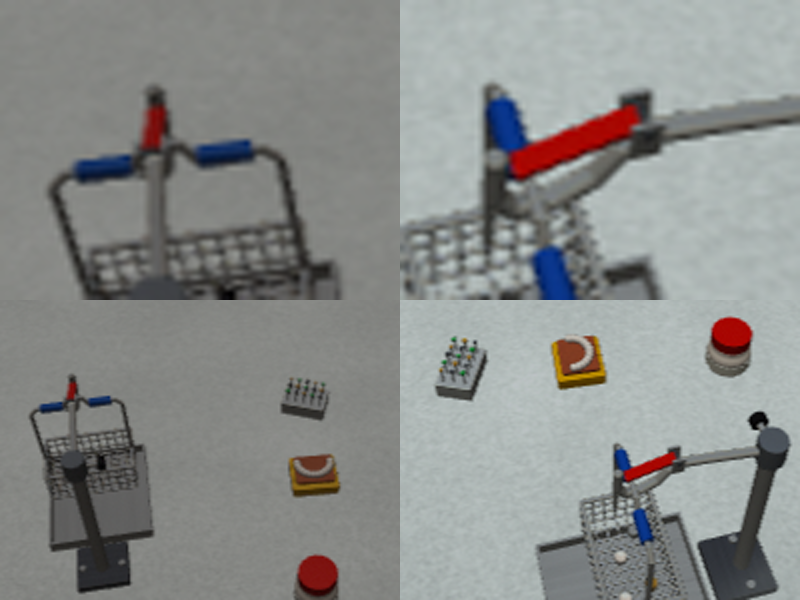

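The basket hangs level and still in the hook with the keeper shut above the wire, and the bystanders are in place.

```bash
python3 -c "
from workcell import ctrl; print(ctrl.hand_in())"
```

```text
the job is handed in; nothing more can be done
None
```

The basket is hanging on the drain stand with its kink in the bottom of the hook and the red keeper shut above it. I handed the job in at about 18 s of the 64 s allowed.

- **Carrying and hooking:** I held the basket by its +y blue sleeve, lifted it out of the tank and brought it over the hook's tip. For a moment on the way it tilted about 1.5°, which I levelled before hooking. Pressing past the keeper took about 4 N at most in the readings. The force then fell back to the basket's own weight, about 2.4 N, which showed that the keeper had snapped shut.
- **Tug:** I pulled down for about 2 s. It settled at 6–8 N for the last second, but overshot to about 9 N near the start. The stand carried at most about 11.7 N in the readings, under the 15 N limit. The wrist also showed up to about 3 N of sideways force, so the pull was not perfectly straight down, and the gripper rolled by about 1° as it went on.
- **Release:** I levelled and nearly unloaded the gripper, opened the jaws and retracted.
- **Last checks:** The final pictures show the basket hanging over the drip tray and clear of the robot. Two side frames 0.1 s apart showed no visible movement. The paste jar's measured position had not changed, and the cast and bur block look untouched by eye.

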